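# Open the round light-path shutter by one click

### The arm

A 6-joint arm with a two-finger parallel gripper is mounted at the origin on the work surface. World frame = base frame: x ahead of the robot, y to its left, z up, the work surface at z = 0. Lengths are in m, angles in rad, forces in N, time in s.
With the tool pointing down it reaches from about 0.425 to 0.95 m from the base axis. Payload 3.5 kg.
Tool frame: the origin (TCP) lies on the centre line of the jaws, within the pads' length; the fingertips stand ahead of it and the grasp point (between the pads) lies 11 mm behind it (tips_ahead is the z of the fingertips in the tool frame, in m); z points along the fingers, y is the direction in which the jaws open and shut (so a half turn about z gives the same grasp; the last joint's range is limited). The gripper opens to 85 mm and grips with 20 to 120 N. Pads are 22 mm wide; open, the fingers measure 114 mm over their backs; the gripper's body (76 mm by 85 mm) begins 54 mm behind the grasp point. The pads swing forward as they close: fully open they stand 13 mm farther back than shut.
Start: joints at [1.125, 0.286, 1.577, -0, 1.279, -0.15], TCP at [0.197, 0.646, 0.239] pointing down, gripper open.
Joint ranges: [-2.77, 2.77], [-0.9, 2.22], [0.21, 2.48], [-1.53, 4.67], [0.24, 2.81], [-2.84, 2.84]. Speed limits (rad/s): [2.79, 2.79, 3.14, 3.14, 3.14, 3.14].

### API

Orientations are given as a unit quaternion [x, y, z, w].
In Python, from plant import * gives the robot as it stands. The module is installed in compiled form; this text tells all that it offers.
- The arm moves only by the tool move_arm, never from a script. Its arguments are lists of equal length, an entry for each row: "linear": the shift along the world's x, y, z in m, a list of three; "twist": the turn, a rotation vector about the world's x, y, z in degrees, a list of three. A call has 1 to 20 rows; each row shifts and turns the pose as measured when the row begins; what a row does not reach is not made up. A row lasts 1/12 s, in which the tool goes at most 41.7 mm and 7.16 degrees, less where a joint would pass 70% of its speed; a pose out of reach is approached as far as the arm can. A call is refused whole if a number of a shift passes 0.0417 or a number of a turn 7.16, either way. A call with a gripper value outside its range is refused whole. "grip" is the opening, from 0 (shut) to 1 (fully open), set as the call begins (left out, the last holds). The fingers move at their own pace and stop on an object; "force" is the grip in N (left out, the last holds). Time passes only in rows, so rows that do not move let the fingers close. It gives the time, the measured TCP pose, the force and the opening at its end, in the units of the state.
- get_state(): the state, without advancing time (a new reading comes with each control period).
- read_camera(name): name is "scene" or "side" or "wrist"; returns a dict with "img" (420x560x3 uint8, blue, green, red), "depth" (420x560 float32, m along the optical axis (not along the pixel's ray), 0 where there is no reading), "fx", "fy", "cx", "cy" (pixels), "rvec" (rotation vector, rad) and "tvec" (3), from world to camera coordinates, as OpenCV has them. Camera axes: x right, y down, z forward; pixel columns grow to the right and rows downward; lengths in m; the calibration is good to about 2 mm. A picture is of the moment at which its call begins.
- sign_off(): hands the job in, once; it reports no verdict.
The state is a dict: "time": time; "qpos": joint angles; "dq": joint speeds; "joint_efforts": joint torques, N m; "eef_pos": TCP position; "tcp_rot": TCP orientation; "contact_force": force on the tool from outside, world axes, zero at the start; "wrist_torque": the same for the moment, N m; "opening": opening from 0.0 (shut) to 1.0 (fully open).
Only numpy, scipy, OpenCV 4.12 (cv2) and the standard library are available. Lean on these libraries where they do the work, as an engineer would, in place of code of your own. Each camera call takes 0.05 s, during which the arm holds its last target.

### The job

Two low optical heads stand on the lab bench, each with a sliding shutter plate on top. On the head whose plate has the round windows, slide the plate along by one click, from the first index mark to the middle one, so that its empty round window lies over the light port, and let go with it settled in that stop. Leave the other head's shutter (square windows) and the small vial between the heads where they are.

Things in the scene. Friction and masses are not known exactly. Their poses are not given: they have to be found in the camera images.
- shutter (a joint): How far the round-window plate has slid, m. Stops: 0 (start, blank over the port), 0.040 (middle: empty round window over the port), 0.080 (amber filter over it). A spring plunger makes them: leaving a stop takes 4 N, growing to 8 N half-way to the next; past that the plate is pulled on into the next stop. Let go within 15 mm of a stop, it settles there to 2 mm.
- shutter_tab (a point): Centre of the round-window plate's upright black grip tab: 14 mm thick along the slide, 30 wide across it, 34 high, its foot on the plate 60 mm above the bench. z up, +y the way the plate must slide, x across. Rails either side of the plate (26 mm off centre) are 63 mm high; nothing taller within 80 mm along the slide. The round window (28 mm) is 68 mm behind it (-y), the amber one 108.
- other_shutter_tab (a point): Centre of the like tab on the other head, whose plate has square windows (27 mm): leave it be. Either head may be the left one. Both are fixed cream boxes, 96 x 236 mm, blue top 55 mm high, with an aluminium plate 50 x 138 mm between rails. Three white marks 40 mm apart, outside the -x rail, show where the tab stands at each stop; the dark port lies under the plate, 28 mm to -y of the first mark.
- vial_mid (a point): Centre (half-way up) of a small loose amber vial with a white cap, 28 mm across, 45 mm high, standing between the heads. A bystander: leave it alone.

How it is judged:
By the outcome, as a careful person would: the job done as asked, in the order asked, and still so for the second after the job is handed in, with the robot touching nothing.
It also fails if it takes over 29 s, if anything falls off the work surface, if the arm or the gripper's body presses on something with over 40 N, if the wrist force passes 120 N, or if a joint passes its speed limit or range.

## Working session

There is one attempt and no reset: what is moved stays moved. The work goes in short steps, Python scripts to look and compute and a tool call to move; the robot and the scene stay as the last step left them, time stands still between calls to the robot, and variables do not carry over. Pictures are saved under pics/ and viewed, and the job is handed in when it is done.

Besides the shell and the picture viewer there is one more tool, called after "Emit:" as name(argument=value, ...) on one line, values as JSON. move_arm: Moves the arm, as the interface text tells. Its arguments: {"type":"object","properties":{"linear":{"type":"array","items":{"type":"array","items":{"type":"number"}}},"twist":{"type":"array","items":{"type":"array","items":{"type":"number"}}},"grip":{"type":"number"},"force":{"type":"number"}},"required":["linear","twist"]}

```bash
mkdir -p pics; cat > h.py <<'E'
from plant import *
import cv2, numpy as np, pickle
def snap(n,tag):
    c=read_camera(n); cv2.imwrite(f'pics/{tag}.png',c['img']); pickle.dump(c,open(f'pics/{tag}.pkl','wb')); return c
def pt(c,u,v,d=None):
    R,_=cv2.Rodrigues(np.array(c['rvec'],float)); d=d or float(np.median(c['depth'][v-1:v+2,u-1:u+2]))
    p=np.array([(u-c['cx'])/c['fx']*d,(v-c['cy'])/c['fy']*d,d]); return R.T@(p-np.array(c['tvec']).ravel())
def onz(c,u,v,z):
    R,_=cv2.Rodrigues(np.array(c['rvec'],float)); o=-R.T@np.array(c['tvec']).ravel()
    r=R.T@np.array([(u-c['cx'])/c['fx'],(v-c['cy'])/c['fy'],1]); return o+r*(z-o[2])/r[2]
def proj(c,p):
    R,_=cv2.Rodrigues(np.array(c['rvec'],float)); q=R@np.array(p)+np.array(c['tvec']).ravel(); return (c['fx']*q[0]/q[2]+c['cx'],c['fy']*q[1]/q[2]+c['cy'])
E
python3 - <<'E'
from h import *
print(get_state())
for n in ['scene','side','wrist']: snap(n,n+'0')
E
```

```text
{'time': 0.0, 'qpos': array([ 1.12494380e+00,  2.87212880e-01,  1.57819794e+00, -2.06288658e-05,
        1.27858770e+00, -1.50025707e-01]), 'dq': array([ 0.00010084, -0.00106534, -0.00047022, -0.0003464 ,  0.00066917,
        0.00128978]), 'joint_efforts': array([-6.15532590e-04, -4.05992460e+01, -2.92620081e+01, -1.21905368e-04,
        6.01638603e-03, -1.40364712e-06]), 'eef_pos': array([0.1964949 , 0.64509251, 0.23790433]), 'tcp_rot': array([ 1.47371593e-01,  9.89080465e-01, -1.15283276e-03, -3.43682757e-04]), 'contact_force': array([-0.00794111, -0.79592475, -0.82340891]), 'wrist_torque': array([ 0.03052171,  0.03049832, -0.02832515]), 'opening': 0.995145129950102}
```

View pics/scene0.png

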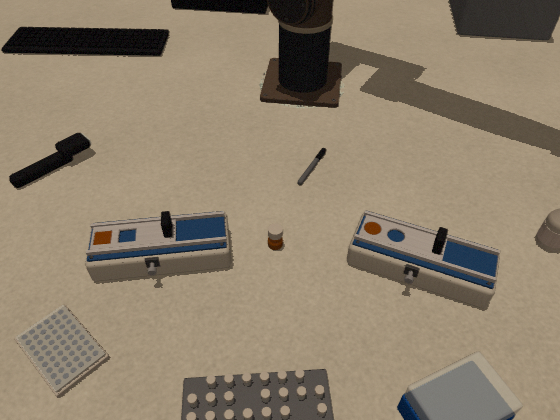

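View pics/side0.png

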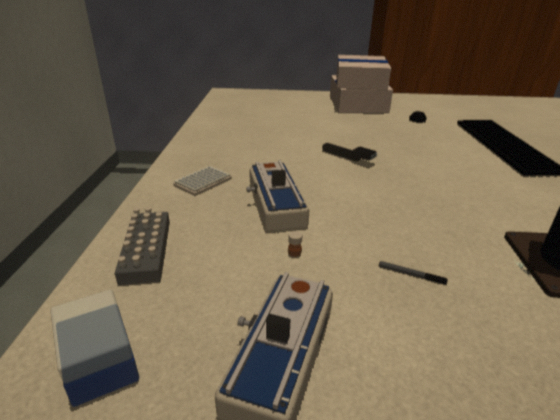

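View pics/wrist0.png

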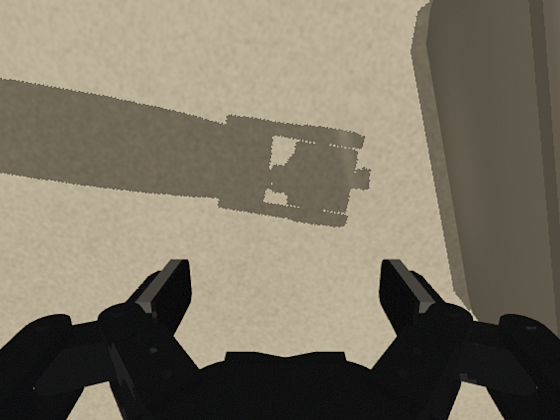

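The scene view shows the round-window head on the right: amber window at (373,228), blue-looking empty window at (397,236), tab at (440,240). The square-window head is on the left, with its tab at (167,224), and the vial stands at (275,237). I'll measure in enlarged crops.

```bash
python3 - <<'E'
from h import *
c=pickle.load(open('pics/scene0.pkl','rb'))
im=c['img'][200:310,340:510]; cv2.imwrite('pics/crop.png',cv2.resize(im,None,fx=4.7,fy=4.7,interpolation=cv2.INTER_CUBIC))
for n,u,v in [('amber',373,228),('round',397,236),('tabtop',441,232),('tabface',440,245),('bluetop',470,255),('blue far',490,262),('vial',275,232)]:
    print(n,pt(c,u,v).round(4))
R,_=cv2.Rodrigues(c['rvec']);print(-R.T@c['tvec'].ravel(), c['fx'])
s=pickle.load(open('pics/side0.pkl','rb'))
im=s['img'][265:420,210:350]; cv2.imwrite('pics/crops.png',cv2.resize(im,None,fx=3.8,fy=3.8,interpolation=cv2.INTER_CUBIC))
for n,u,v in [('amber',300,287),('round',292,304),('tabface',278,328),('blue',265,365)]: print(n,pt(s,u,v).round(4))
# points cloud of plate/blue heights near head
H,W=c['depth'].shape
vv,uu=np.mgrid[200:310,340:510]; 
d=c['depth'][200:310,340:510]; P=np.stack([(uu-c['cx'])/c['fx']*d,(vv-c['cy'])/c['fy']*d,d],-1).reshape(-1,3)
P=(P-c['tvec'].ravel())@R
m=(P[:,2]>.05)&(P[:,2]<.068); Q=P[m].astype(np.float32); print(cv2.minAreaRect(Q[:,:2]),m.sum(),np.median(Q[:,2]))
m=(P[:,2]>.085); Q=P[m].astype(np.float32); print('tabtop',m.sum(),Q.mean(0),Q.min(0),Q.max(0),cv2.minAreaRect(Q[:,:2]))
E
```

```text
amber [0.524  0.1686 0.0592]
round [0.5337 0.2089 0.056 ]
tabtop [0.5493 0.2702 0.094 ]
tabface [0.5671 0.2696 0.083 ]
bluetop [0.5579 0.3249 0.0553]
blue far [0.5678 0.3548 0.055 ]
vial [0.5435 0.0038 0.0452]
[1.08185065 0.07563343 0.67639597] 484.10804763801633
amber [0.5253 0.1681 0.058 ]
round [0.5365 0.2011 0.0532]
tabface [0.5531 0.2792 0.0849]
blue [0.5671 0.3125 0.054 ]Traceback (most recent call last):
  File "<stdin>", line 15, in <module>
cv2.error: OpenCV(4.12.0) /io/opencv/modules/imgproc/src/convhull.cpp:143: error: (-215:Assertion failed) total >= 0 && (depth == CV_32F || depth == CV_32S) in function 'convexHull'
```

View pics/crop.png

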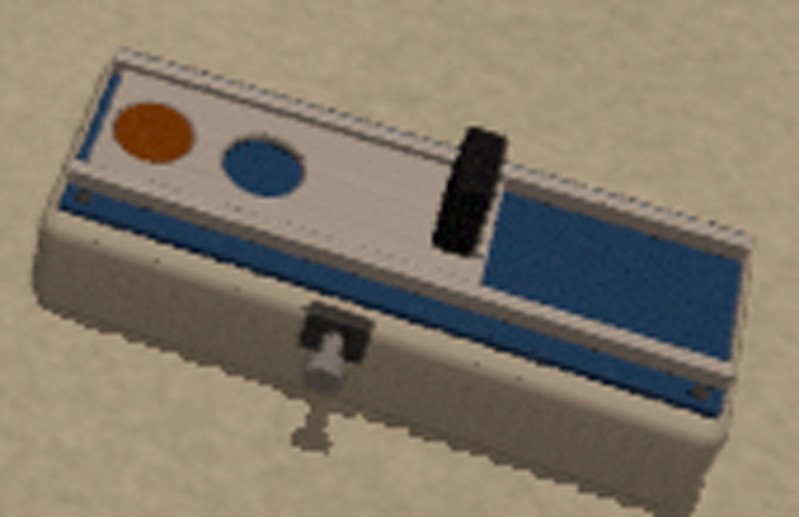

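View pics/crops.png

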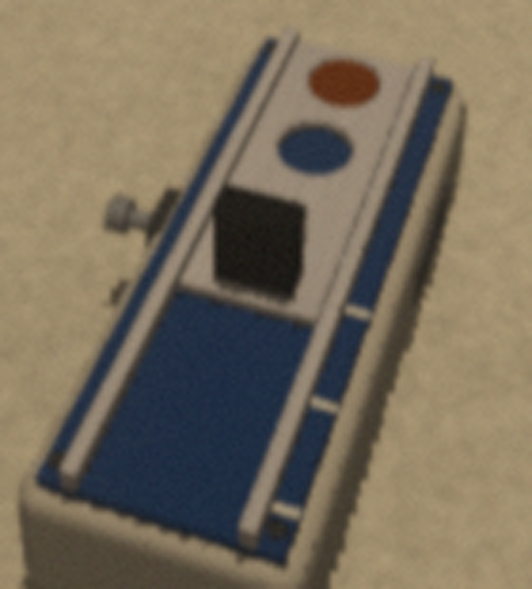

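The crops confirm the layout: the tab is at the first of the three white marks on the robot side, with free blue track ahead of it. Next is a precise fit.

```bash
python3 - <<'E'
from h import *
for n,(v0,v1,u0,u1) in {'scene':(200,310,340,510),'side':(265,420,210,350)}.items():
    c=pickle.load(open(f'pics/{n}0.pkl','rb'));R,_=cv2.Rodrigues(np.array(c['rvec']))
    vv,uu=np.mgrid[v0:v1,u0:u1]; d=c['depth'][v0:v1,u0:u1].astype(float)
    P=np.stack([(uu-c['cx'])/c['fx']*d,(vv-c['cy'])/c['fy']*d,d],-1).reshape(-1,3)
    P=(P-c['tvec'].ravel())@R
    m=(P[:,2]>.05)&(P[:,2]<.068); Q=P[m]; (cx,cy),sz,a=cv2.minAreaRect(Q[:,:2].astype(np.float32)); print(n,'rect',cx,cy,sz,a)
    m=(P[:,2]>.072); Q=P[m]; print('tab',m.sum(),Q.mean(0),Q[:,2].max(),cv2.minAreaRect(Q[:,:2].astype(np.float32)))
    m=(P[:,2]>.090); Q=P[m]; print('tabtop',m.sum(),Q.mean(0),cv2.minAreaRect(Q[:,:2].astype(np.float32)))
c=pickle.load(open('pics/scene0.pkl','rb')); f=4.7
px=lambda x,y:(340+x/f-.4,200+y/f-.4)
for n,x,y,z in [('amber',154,132,.06),('round',264,167,.06),('ttopL',475,128,.094),('ttopR',506,137,.094),('ttopnR',487,202,.094),('ttopnL',450,195,.094),('footL',435,245,.06),('footR',474,254,.06)]:
    print(n,onz(c,*px(x,y),z).round(4))
s=pickle.load(open('pics/side0.pkl','rb')); f=3.8
px=lambda x,y:(210+x/f-.4,265+y/f-.4)
for n,x,y,z in [('amber',344,82,.06),('round',316,149,.06),('m1',356,312,.055),('m2',323,405,.055),('m3',285,510,.055),('ft1',216,285,.06),('ft2',294,299,.06),('tp1',226,186,.094),('tp2',304,206,.094)]:
    print(n,onz(s,*px(x,y),z).round(4))
E
```

```text
scene rect 0.5510615706443787 0.2527313232421875 (0.2306574136018753, 0.09336558729410172) 73.40172576904297
tab 310 [0.70541006 0.21503229 0.2538785 ] 0.6763959663361249 ((0.8119621276855469, 0.17958897352218628), (0.015617132186889648, 0.5782234072685242), 70.48145294189453)
tabtop 225 [0.75859931 0.19538385 0.31914277] ((0.811968207359314, 0.1795995533466339), (0.015117749571800232, 0.5782331824302673), 70.42959594726562)
side rect 0.5528143644332886 0.2532603144645691 (0.2282569855451584, 0.08974770456552505) 74.5194091796875
tab 531 [0.55104455 0.33761872 0.15170507] 0.4754055193860558 ((0.5384025573730469, 0.4524361491203308), (0.029927514493465424, 0.381465345621109), 4.977971076965332)
tabtop 299 [0.54881034 0.38360224 0.206521  ] ((0.5462368726730347, 0.4533357322216034), (0.029523739591240883, 0.3812902271747589), 2.537353277206421)
amber [0.5242 0.1674 0.06  ]
round [0.5355 0.2061 0.06  ]
ttopL [0.5382 0.2707 0.094 ]
ttopR [0.541  0.2808 0.094 ]
ttopnR [0.571  0.2715 0.094 ]
ttopnL [0.5696 0.2596 0.094 ]
footL [0.5632 0.2632 0.06  ]
footR [0.5654 0.2761 0.06  ]
amber [0.5251 0.1685 0.06  ]
round [0.5354 0.2078 0.06  ]
m1 [0.5195 0.2813 0.055 ]
m2 [0.5299 0.3199 0.055 ]
m3 [0.5406 0.3583 0.055 ]
ft1 [0.5682 0.2771 0.06  ]
ft2 [0.541  0.2814 0.06  ]
tp1 [0.5657 0.2636 0.094 ]
tp2 [0.5388 0.2711 0.094 ]
```

```bash
python3 - <<'E'
import plant
print([ (n,getattr(plant,n) if isinstance(getattr(plant,n),(int,float)) else '') for n in dir(plant) if not n.startswith('__')])
from h import *
c=pickle.load(open('pics/wrist0.pkl','rb'));print(c['depth'][262:300:6,176:190:4]);print(pt(c,183,266),pt(c,388,266),get_state()['eef_pos'])
E
```

```text
[('Unreachable', ''), ('get_state', ''), ('read_camera', ''), ('sign_off', ''), ('tips_ahead', 0.008)]
[[0.13383366 0.1334272  0.13516986 0.14050828]
 [0.12763858 0.12871112 0.13276294 0.13960186]
 [0.12529038 0.13004868 0.13419317 0.13993265]
 [0.12384476 0.13020307 0.13389102 0.14089279]
 [0.12474594 0.1286923  0.13475275 0.14051265]
 [0.12473524 0.1295027  0.13485064 0.1399579 ]
 [0.12407303 0.12957323 0.13443817 0.14012145]]
[0.17497877 0.60674506 0.25139655] [0.19869465 0.6886862  0.25380535] [0.19650282 0.64525199 0.23824372]
```

Emit:
move_arm(linear=[[0.025,-0.026,0],[0.025,-0.026,0],[0.025,-0.026,0],[0.025,-0.026,0],[0.025,-0.026,0],[0.025,-0.026,0],[0.025,-0.026,0],[0.025,-0.026,0],[0.025,-0.026,0],[0.025,-0.026,0],[0.025,-0.026,0],[0.025,-0.026,0]], twist=[[0,0,0],[0,0,0],[0,0,0],[0,0,0],[0,0,0],[0,0,0],[0,0,0],[0,0,0],[0,0,0],[0,0,0],[0,0,0],[0,0,0]], grip=1)

```text
time: 1.15
eef_pos: [0.4984, 0.3209, 0.2328]
tcp_rot: [0.14, 0.99, -0.003, -0.003]
contact_force: [0.5, 1.8, 0.5]
opening: 1.001
```

Emit:
move_arm(linear=[[0.025,-0.022,-0.01],[0.02,-0.018,-0.01],[0.01,-0.009,-0.01],[0,0,0],[0,0,0]], twist=[[0,0,1],[0,0,0],[0,0,0],[0,0,0],[0,0,0]])

```text
time: 1.57
eef_pos: [0.5594, 0.2632, 0.2007]
tcp_rot: [0.136, 0.991, -0.003, -0.003]
contact_force: [-0.5, -0.3, 0.1]
opening: 0.999
```

```bash
python3 - <<'E'
from h import *
from scipy.spatial.transform import Rotation as Ro
c=snap('wrist','wrist1'); s=get_state(); print(s['eef_pos'],Ro.from_quat(s['tcp_rot']).as_matrix().round(4),s['time'])
for p in [(.554,.272,.094),(.5355,.207,.06)]: print(proj(c,p))
E
```

```text
[0.55884935 0.26347435 0.20038683] [[-0.9632  0.2685 -0.008 ]
 [ 0.2686  0.9632 -0.0059]
 [ 0.0061 -0.0078 -1.    ]] 1.6167
(np.float64(294.734710776915), np.float64(201.5738676429737))
(np.float64(218.025488099104), np.float64(191.98272620540592))
```

View pics/wrist1.png

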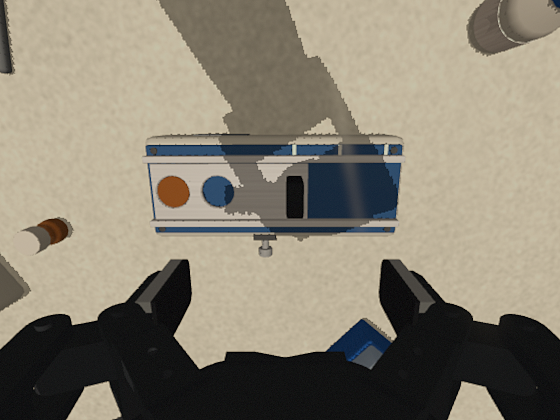

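The wrist view shows the head level in the image, so the jaws are aligned with the slide. The tab top is near (295,197) and the round window at (218,192), both matching the projections.

```bash
python3 - <<'E'
from h import *
c=pickle.load(open('pics/wrist1.pkl','rb'))
cv2.imwrite('pics/w1c.png',cv2.resize(c['img'][130:240,140:410],None,fx=2.96,fy=2.96,interpolation=cv2.INTER_CUBIC))
d=c['depth'];g=c['img'].max(2)
vv,uu=np.mgrid[160:235,270:320]
pts=np.array([pt(c,u,v,float(d[v,u])) for u,v in zip(uu.ravel(),vv.ravel()) if d[v,u]>0])
m=(pts[:,2]>.088)&(pts[:,2]<.1); print(m.sum(),pts[m].mean(0),cv2.minAreaRect(pts[m][:,:2].astype(np.float32)))
E
```

```text
661 [0.55212642 0.27211532 0.09436925] ((0.5530493259429932, 0.2721240520477295), (0.013496369123458862, 0.029716813936829567), 74.4522705078125)
```

View pics/w1c.png

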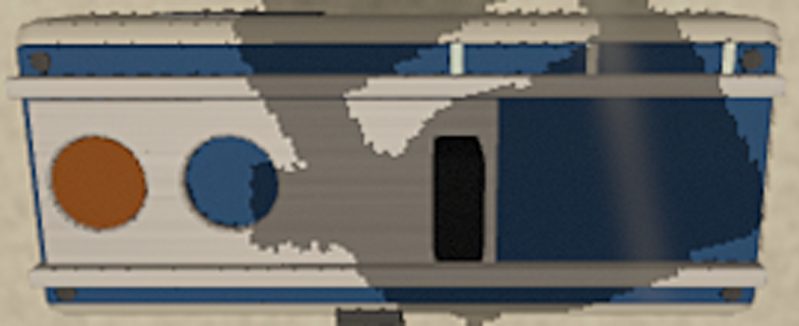

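The tab top measures (0.553, 0.272, 0.094), 13.5 × 29.7 mm at 74.5°, which matches the given sizes. I'll descend over it.

Emit:
move_arm(linear=[[-0.006,0.008,-0.015],[0,0,-0.025],[0,0,-0.025],[0,0,-0.02],[0,0,-0.015],[0,0,0],[0,0,0]], twist=[[0.34,-0.46,0],[0,0,0],[0,0,0],[0,0,0],[0,0,0],[0,0,0],[0,0,0]])

```text
time: 2.2
eef_pos: [0.5459, 0.2837, 0.103]
tcp_rot: [0.128, 0.992, 0.003, 0.003]
contact_force: [0.9, -0.2, 0.2]
opening: 1.004
```

Emit:
move_arm(linear=[[0.003,-0.005,-0.003],[0,0,0],[0.003,-0.004,-0.006],[0,0,0]], twist=[[-0.2,0.2,-0.4],[0,0,0],[0,0,0],[0,0,0]])

```text
time: 2.53
eef_pos: [0.553, 0.2772, 0.0984]
tcp_rot: [0.13, 0.991, 0.003, 0.004]
contact_force: [-0.5, -0.2, -0.7]
opening: 0.997
```

```bash
python3 - <<'E'
from h import *
from scipy.spatial.transform import Rotation as Ro
s=get_state(); print(s['eef_pos'],Ro.from_quat(s['tcp_rot']).as_matrix().round(4),s['time'],s['dq'].round(4))
E
```

```text
[0.55304622 0.27722665 0.0984166 ] [[-0.9661  0.258   0.0093]
 [ 0.2581  0.9661  0.0043]
 [-0.0079  0.0065 -0.9999]] 2.5333 [ 0.0158 -0.0307 -0.0251  0.0147  0.0173  0.0056]
```

Emit:
move_arm(linear=[[0,-0.003,-0.01],[0,0,-0.006],[0,-0.001,-0.004],[0,0,0],[0,0,0]], twist=[[-0.2,0.3,-0.3],[0,0,0],[0,0,0],[0,0,0],[0,0,0]])

```text
time: 2.95
eef_pos: [0.5547, 0.2721, 0.0778]
tcp_rot: [0.134, 0.991, 0.001, 0.003]
contact_force: [-0.1, -0.2, 0.8]
opening: 1.002
```

```bash
python3 - <<'E'
from h import *
from scipy.spatial.transform import Rotation as Ro
c=snap('wrist','wrist2');d=snap('side','side2')
s=get_state(); print(s['eef_pos'],Ro.from_quat(s['tcp_rot']).as_matrix().round(4),s['time'],s['dq'].round(4))
a=cv2.resize(c['img'],(400,300));b=cv2.resize(d['img'][240:420,180:420],(400,300));cv2.imwrite('pics/b2.png',np.hstack([a,b]))
E
```

```text
[0.55463082 0.2721294  0.07794069] [[-0.9641  0.2654  0.0062]
 [ 0.2654  0.9641  0.0012]
 [-0.0056  0.0028 -1.    ]] 3.05 [ 0.0011 -0.0064 -0.0067 -0.0026  0.0006  0.0003]
```

View pics/b2.png

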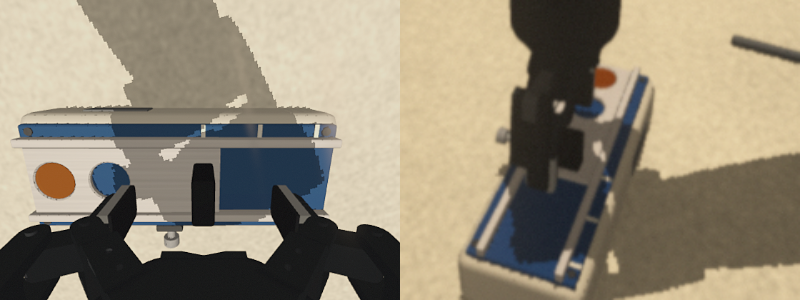

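The wrist view shows the tab centred between the jaws, at (203,195) in the left half of the composite. The side view shows the fingers straddling it, clear of the rails. Closing now.

Emit:
move_arm(linear=[[0,0,0],[0,0,0],[0,0,0],[0,0,0],[0,0,0],[0,0,0],[0,0,0],[0,0,0],[0,0,0],[0,0,0]], twist=[[0,0,0],[0,0,0],[0,0,0],[0,0,0],[0,0,0],[0,0,0],[0,0,0],[0,0,0],[0,0,0],[0,0,0]], grip=0, force=40)

```text
time: 3.88
eef_pos: [0.555, 0.2719, 0.0792]
tcp_rot: [0.134, 0.991, 0.001, 0.004]
contact_force: [-0.4, -0.9, 1.2]
opening: 0.151
```

The jaws stopped on the tab at about 13 mm. Sliding in small steps.

Emit:
move_arm(linear=[[0.0011,0.0039,0],[0.0011,0.0039,0],[0.0011,0.0039,0],[0.0011,0.0039,0],[0.0011,0.0039,0]], twist=[[0,0,0],[0,0,0],[0,0,0],[0,0,0],[0,0,0]])

```text
time: 4.3
eef_pos: [0.5587, 0.2854, 0.0791]
tcp_rot: [0.134, 0.991, -0.007, -0.0]
contact_force: [-3.5, -6.4, 2.9]
opening: 0.156
```

Emit:
move_arm(linear=[[0.0012,0.0042,-0.0003],[0.0012,0.0042,-0.0003],[0.0011,0.0039,0],[0.0008,0.003,0]], twist=[[0,0,0],[0,0,0],[0,0,0],[0,0,0]])

```text
time: 4.63
eef_pos: [0.563, 0.3011, 0.0792]
tcp_rot: [0.135, 0.991, -0.006, -0.001]
contact_force: [-0.6, 2.3, -0.3]
opening: 0.154
```

Emit:
move_arm(linear=[[0.0008,0.003,0],[0.0006,0.002,0],[0.0003,0.001,0],[0,0,0],[0,0,0]], twist=[[0,0,0],[0,0,0],[0,0,0],[0,0,0],[0,0,0]])

```text
time: 5.05
eef_pos: [0.5656, 0.3103, 0.0792]
tcp_rot: [0.135, 0.991, -0.005, 0.0]
contact_force: [-1.0, -0.0, 0.5]
opening: 0.155
```

The tab has travelled 39.8 mm and the force is near zero. Releasing.

Emit:
move_arm(linear=[[0,0,0],[0,0,0],[0,0,0],[0,0,0],[0,0,0],[0,0,0],[0,0,0],[0,0,0]], twist=[[0,0,0],[0,0,0],[0,0,0],[0,0,0],[0,0,0],[0,0,0],[0,0,0],[0,0,0]], grip=0.8)

```text
time: 5.72
eef_pos: [0.565, 0.3082, 0.0788]
tcp_rot: [0.134, 0.991, -0.007, -0.001]
contact_force: [-0.2, -0.6, 0.1]
opening: 0.798
```

```bash
python3 - <<'E'
from h import *
c=snap('wrist','wrist3'); print(get_state()['eef_pos'],get_state()['opening'])
E
```

```text
[0.56500282 0.30817657 0.0788315 ] 0.7955818559355097
```

View pics/wrist3.png

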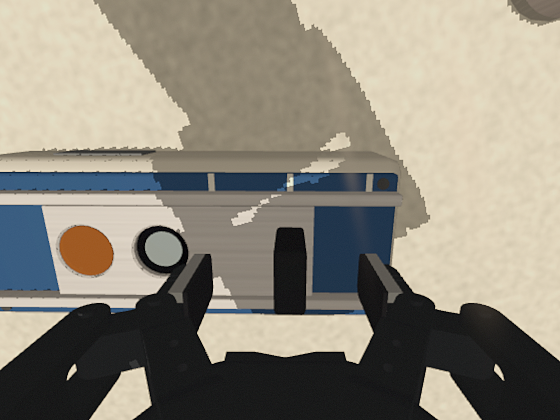

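The tab at (290,270) stands at the middle mark (290,182). The round window at (163,250) now shows the light port beneath it. The jaws are clear of the tab, so I'll rise straight up.

Emit:
move_arm(linear=[[0,0,0.01],[0,0,0.02],[0,0,0.025],[0,0,0.025],[0,0,0.02],[0,0,0.01],[0,0,0],[0,0,0],[0,0,0]], twist=[[0,0,0],[0,0,0],[0,0,0],[0,0,0],[0,0,0],[0,0,0],[0,0,0],[0,0,0],[0,0,0]])

```text
time: 6.52
eef_pos: [0.563, 0.3075, 0.1958]
tcp_rot: [0.134, 0.991, -0.008, -0.002]
contact_force: [0.5, 0.2, -0.8]
opening: 0.796
```

```bash
python3 - <<'E'
from h import *
c=snap('wrist','wrist4'); e=snap('scene','scene4'); print(get_state()['eef_pos'],get_state()['contact_force'])
d=c['depth']
vv,uu=np.mgrid[150:260,230:340]
pts=np.array([pt(c,u,v,float(d[v,u])) for u,v in zip(uu.ravel(),vv.ravel()) if d[v,u]>0])
m=(pts[:,2]>.086)&(pts[:,2]<.1); p=cv2.minAreaRect(pts[m][:,:2].astype(np.float32)); print(m.sum(),p)
print('slid',(np.array(p[0])-[.55305,.27212])@[.267,.964])
c0=pickle.load(open('pics/scene0.pkl','rb'))
diff=np.abs(e['img'].astype(int)-c0['img']).max(2)
print('other head diff',(diff[205:275,80:240]>40).sum(),'vial diff',(diff[220:252,262:290]>40).sum())
cv2.imwrite('pics/b4.png',np.hstack([cv2.resize(c['img'],(400,300)),cv2.resize(e['img'],(400,300))]))
E
```

```text
[0.56246463 0.3073028  0.19458491] [-1.1491213  -0.14744313 -0.31172127]
679 ((0.5634872913360596, 0.3105354905128479), (0.01401774026453495, 0.02958359755575657), 74.38900756835938)
slid 0.039819289641113295
other head diff 0 vial diff 0
```

View pics/b4.png

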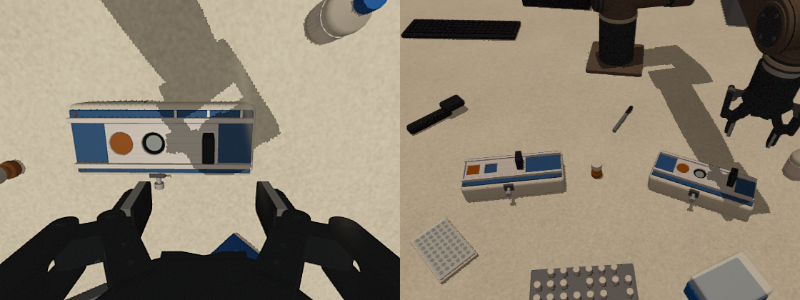

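The wrist view shows the port through the round window and the tab at the middle mark. The measured slide is 39.8 mm, and neither the other head nor the vial has changed in the scene view.

```bash
python3 -c "
from plant import *
print(sign_off(), get_state()['time'])"
```

```text
the job is handed in; nothing more can be done
the job is handed in; nothing more can be done
```

The round-window plate is now one click along, settled at the middle stop, and the job is handed in. I gripped its tab, slid it along the track, let go, and raised the gripper about 115 mm clear.

**Last checks**
- **Slide:** the wrist camera's depth reading puts it at 39.8 mm against the 40 mm target. The tab stands at the middle mark, and the light port shows through the empty round window.
- **Other head and vial:** comparing the scene picture from before and after shows no change to either.
- **Force and time:** the largest force I read while sliding was about 8 N. The arm had run about 6.6 s of the 29 s allowed.

No check failed. The one disagreement was on the first descent, when the arm overshot by about 7–12 mm sideways. I corrected that before gripping, and it touched nothing.

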